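# Release and take out the medium lens module

### The job

Three look-alike lens modules sit latched in the white dock. Press the yellow release tab of the one with the medium-sized barrel so that it pops up by itself, then lift it out and set it down upright, lens up, flat inside the green tray, lowering it all the way before letting go. Leave the other two modules latched in place and do not disturb the other things on the bench.

Things in the scene. Friction and masses are not known exactly. Their poses are not given: they have to be found in the camera images.
- dock: fixed white dock, 105 x 226 mm, 64 mm tall. Three bays along its y at +70, 0, -70 mm (x = 0); any module may be in any bay. Origin: under the middle bay, on the table; release tabs at its front (-x). A latched module is parallel to the dock, underside 43 mm up, and cannot be pulled out; with its tab pressed a spring plate lifts it about 14 mm in 0.3 s and it stays up.
- module_small: small lens module, 0.2 kg, 60 mm tall: black foot 46 x 46 x 24 mm, with a small catch ledge at its front (-x) bottom; on it a grey flange 6 mm thick (52 mm in y, x from -40 to +26 mm); on that a round black barrel 22 mm in diameter, 30 mm tall, lens on top. Origin: centre of the foot's underside. Popped up it is upright, loosely guided; 10 mm more lifts it clear.
- module_medium: medium (wanted) lens module, 0.2 kg, 60 mm tall: black foot 46 x 46 x 24 mm, with a small catch ledge at its front (-x) bottom; on it a grey flange 6 mm thick (52 mm in y, x from -40 to +26 mm); on that a round black barrel 32 mm in diameter, 30 mm tall, lens on top. Origin: centre of the foot's underside. Popped up it is upright, loosely guided; 10 mm more lifts it clear.
- module_large: large lens module, 0.2 kg, 60 mm tall: black foot 46 x 46 x 24 mm, with a small catch ledge at its front (-x) bottom; on it a grey flange 6 mm thick (52 mm in y, x from -40 to +26 mm); on that a round black barrel 42 mm in diameter, 30 mm tall, lens on top. Origin: centre of the foot's underside. Popped up it is upright, loosely guided; 10 mm more lifts it clear.
- tab0 (a point): press point on top of the dock's +y bay's yellow release tab (30 mm wide in y, 4 mm thick), which juts out from under the module's lip; 76 mm in front of the bay's centre, 12 mm from the tab's tip, 32 mm above the table. End of a spring rocker: pushed straight down it resists with 2 to 5 N; 12 mm frees the module, the stop is at about 16 mm; let go, it springs back.
- tab1 (a point): press point on top of the middle bay's yellow release tab (30 mm wide in y, 4 mm thick), which juts out from under the module's lip; 76 mm in front of the bay's centre, 12 mm from the tab's tip, 32 mm above the table. End of a spring rocker: pushed straight down it resists with 2 to 5 N; 12 mm frees the module, the stop is at about 16 mm; let go, it springs back.
- tab2 (a point): press point on top of the dock's -y bay's yellow release tab (30 mm wide in y, 4 mm thick), which juts out from under the module's lip; 76 mm in front of the bay's centre, 12 mm from the tab's tip, 32 mm above the table. End of a spring rocker: pushed straight down it resists with 2 to 5 N; 12 mm frees the module, the stop is at about 16 mm; let go, it springs back.
- tray: fixed green open tray, 140 (x) x 120 (y) mm outside, 14 mm tall, walls 5 mm thick; origin: centre of its underside on the table, z up
- tray_in (a point): centre of the tray's inner floor (130 x 110 mm), 5 mm above the table; axes as the tray's
- dish_a: bystander: closed clear petri dish, 58 mm across, 14 mm tall; origin at its underside
- dish_b: bystander: as dish_a
- oil_bottle: bystander: amber bottle, 48 mm across, 110 mm tall; origin at its underside
- media_jar: bystander: white jar with a blue cap, 56 mm across, 70 mm tall; origin at its underside
- lens_brush: bystander: brush about 150 mm long, lying; origin at its underside
- power_brick: bystander: grey box 90 x 150 x 40 mm; origin at its underside
Things that resemble listed ones, but are neither listed nor needed, are in the scene too. Leave any red or turquoise look-alike of the module_medium alone.

How it is judged:
By the outcome, as a careful person would: the job done as asked, in the order asked, and still so for the second after the job is handed in, with the robot touching nothing.
It also fails if it takes over 48 s, if anything falls off the work surface, if the arm or the gripper's body presses on something with over 40 N, if the wrist force passes 120 N, or if a joint passes its speed limit or range.

### The arm

A 6-joint arm with a two-finger parallel gripper is mounted at the origin on the work surface. World frame = base frame: x ahead of the robot, y to its left, z up, the work surface at z = 0. Lengths are in m, angles in rad, forces in N, time in s.
With the tool pointing down it reaches from about 0.425 to 0.925 m from the base axis. Payload 12.5 kg.
Tool frame: the origin (TCP) lies midway between the tips of the shut fingers; the grasp point (between the pads) lies 19 mm behind it; z points along the fingers, y is the line along which they close (so a half turn about z gives the same grasp; the last joint's range is limited). The gripper opens to 85 mm and grips with 20 to 120 N. Pads are 22 mm wide; open, the fingers measure 114 mm over their backs; the gripper's body (76 mm by 85 mm) begins 54 mm behind the grasp point. The pads swing forward as they close: fully open they stand 13 mm farther back than shut.
Start: joints at [-1.358, 0.491, 1.559, -0, 1.092, -0.106], TCP at [0.196, -0.594, 0.194] pointing down, gripper open.
Joint ranges: [-3.1, 3.1], [-0.84, 2.19], [0.05, 2.79], [-1.13, 4.28], [0.06, 2.93], [-2.69, 2.69]. Speed limits (rad/s): [2.22, 2.22, 2.79, 3.14, 3.14, 3.14].

### API

Orientations are given as a rotation vector (axis times angle).
In Python, from station import status, grab_frame, close_job gives the robot as it stands.
- The arm moves only by the shell command python3 -m crank 'ROWS' [FORCE]. ROWS is JSON, a list of rows, each an object with "translation": the shift along the tool's x, y, z in units of 40 mm (1.0 is 40 mm), a list of three; "turn": the turn, a rotation vector about the tool's x, y, z in units of 5 degrees (1.0 is 5 degrees), a list of three; "jaw": the opening, from 0 (shut) to 1 (fully open). In form: [{"translation": [x, y, z], "turn": [rx, ry, rz], "jaw": jaw}, ...]. A call has exactly 5 rows; each row shifts and turns the commanded pose from where the row before left it, along the tool's axes as they then stand; what a row does not reach is not made up. A row lasts 1/12 s, in which the tool goes at most 41.7 mm and 7.16 degrees, less where a joint would pass 70% of its speed; a pose out of reach is approached as far as the arm can. A call is refused whole if a number of a shift passes 1 or a number of a turn 1, either way. A call with a gripper value outside its range is refused whole. The fingers move at their own pace and stop on an object; FORCE is the grip in N (left out, the last holds). Time passes only in rows, so rows that do not move let the fingers close, or fill a call up. It gives the time, the measured TCP pose, the force, the opening and the grip force at its end, in the units of the state.
- status.observe(): the state, without advancing time (a new reading comes with each control period).
- grab_frame(name): name is "scene" or "top" or "wrist"; returns a dict with "color" (400x640x3 uint8, red, green, blue), "depth" (400x640 float32, m along the optical axis (not along the pixel's ray), 0 where there is no reading), "fx", "fy", "cx", "cy" (pixels), "k1" (the pictures are not rectified: a ray, as slopes to the right and down, at radius r is drawn at 1 + k1 r^2 times it, then the intrinsics apply), "world_to_cam" (4x4, takes a point from world to camera coordinates); the wrist camera has in their place "T_tool_cam" (4x4, takes a point from camera to tool coordinates, whose origin is the TCP and whose axes are the flange's). Camera axes: x right, y up, looking along -z (the intrinsics and any distortion apply to the point x, -y, -z); pixel columns grow to the right and rows downward; lengths in m; the calibration is good to about 2 mm. A picture is of the moment at which its call begins: read the wrist's pose just before it.
- close_job(): hands the job in; it is judged then, once.
The state is a dict: "clock": time; "q": joint angles; "qvel": joint speeds; "joint_torque": joint torques, N m; "position": TCP position; "tcp_rot": TCP orientation; "ft_force": force on the tool from outside, world axes, zero at the start; "ft_torque": the same for the moment, N m; "finger_gap": finger opening in m; "grip_force": force on a finger pad.
Only numpy, scipy, OpenCV 4.12 (cv2) and the standard library are available. Lean on these libraries where they do the work, as an engineer would, in place of code of your own. Each camera call takes 0.05 s, during which the arm holds its last target. There are 200 camera calls.

## Working session

There is one attempt and no reset: what is moved stays moved. The work goes in short steps, Python scripts to look and compute and a shell command to move; the robot and the scene stay as the last step left them, time stands still between calls to the robot, and variables do not carry over. Pictures are saved under pics/ and viewed, at most 10 in all, crops included, and the job is handed in when it is done.

```bash
ls; mkdir -p pics
cat > h.py <<'E'
import numpy as np, cv2
from station import status, grab_frame, close_job
from scipy.spatial.transform import Rotation as R
def save(f,n): cv2.imwrite('pics/'+n,cv2.cvtColor(f['color'],cv2.COLOR_RGB2BGR))
def w2c(f,s=None):
    if 'world_to_cam' in f: return np.array(f['world_to_cam'])
    T=np.eye(4);T[:3,:3]=R.from_rotvec(s['tcp_rot']).as_matrix();T[:3,3]=s['position']
    return np.linalg.inv(T@np.array(f['T_tool_cam']))
def cloud(f,s=None):
    h,w=f['depth'].shape
    u,v=np.meshgrid(np.arange(w),np.arange(h))
    p=np.stack([u,v],-1).reshape(-1,1,2).astype(float)
    K=np.array([[f['fx'],0,f['cx']],[0,f['fy'],f['cy']],[0,0,1]])
    r=cv2.undistortPoints(p,K,np.array([f['k1'],0,0,0,0.])).reshape(h,w,2)
    d=f['depth'].astype(float)
    P=np.stack([r[...,0]*d,-r[...,1]*d,-d,np.ones_like(d)],-1)
    X=(P@np.linalg.inv(w2c(f,s)).T)[...,:3]
    X[d==0]=np.nan
    return X
E
python3 - <<'E'
from h import *
s=status.observe();print(s)
for n in('scene','top'):
    f=grab_frame(n);save(f,n+'0.png');np.savez('pics/'+n+'0.npz',**f)
    print(n,f['fx'],f['k1'])
E
```

```text
pics
{'clock': 0.0, 'q': array([-1.35756701e+00,  4.91559320e-01,  1.55946726e+00, -2.23042644e-05,
        1.09169406e+00, -1.05601493e-01]), 'qvel': array([-1.23335929e-03, -5.10253640e-04, -9.47109395e-04,  5.85127332e-06,
        1.63247114e-04,  2.21226992e-04]), 'joint_torque': array([ 5.73012658e-04, -6.18441725e+01, -2.61593682e+01, -1.07458577e-04,
        4.04625593e-03,  2.46894916e-05]), 'position': array([ 0.19586705, -0.5932267 ,  0.19382178]), 'tcp_rot': array([-3.10064445e+00, -4.98537054e-01,  1.26295600e-04]), 'ft_force': array([ 0.4036523 , -0.31002882,  0.30878837]), 'ft_torque': array([0.0138188 , 0.06151385, 0.03743683]), 'grip_force': 0.0, 'finger_gap': 0.08527149531139168}
scene 483.5072574700036 -0.06115998876048397
top 462.43007455694953 -0.13754153724697424
```

View pics/scene0.png

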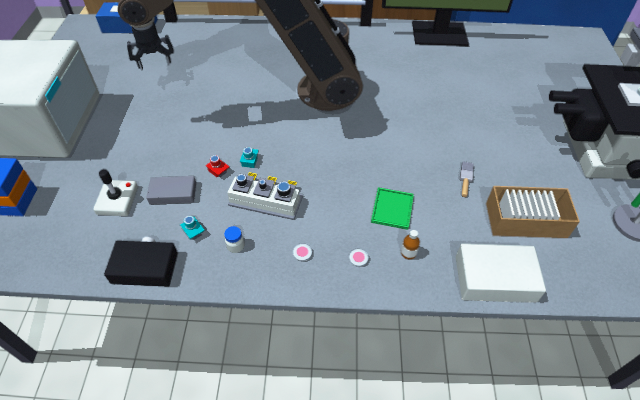

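View pics/top0.png

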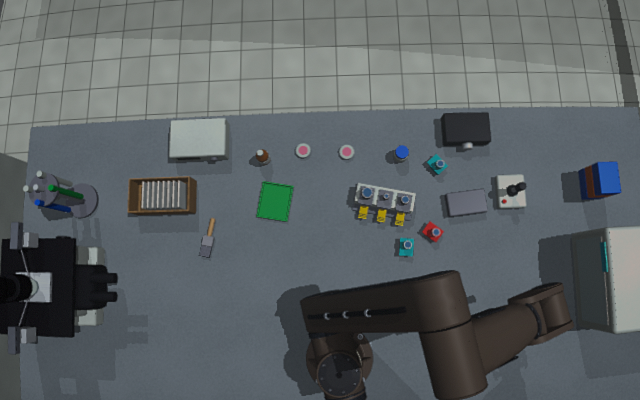

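The dock is at top px (385,198), with modules at (367,193), (386,197) and (404,201). The tray is at (275,202). Red and turquoise look-alikes sit at (432,232), (406,247) and (437,165), outside the dock. Next I'll measure the poses and enlarge the dock.

Run:
```python
from h import *
ims=[]
for n,(u0,v0,u1,v1) in dict(top=(340,170,430,240),scene=(215,160,315,225)).items():
    f=dict(np.load(f'pics/{n}0.npz'));X=cloud(f);c=f['color']
    hsv=cv2.cvtColor(c,cv2.COLOR_RGB2HSV)
    g=(hsv[...,0]>50)&(hsv[...,0]<75)&(hsv[...,1]>150)&(X[...,2]<.03)&(X[...,2]>-.01)&(X[...,0]>.3)
    g=cv2.morphologyEx(g.astype(np.uint8),cv2.MORPH_OPEN,np.ones((3,3)))>0
    P=X[g];print(n,'tray',cv2.minAreaRect(P[:,:2].astype(np.float32)),P.mean(0))
    m=np.zeros_like(g);m[v0:v1,u0:u1]=1
    y=m&(hsv[...,0]>20)&(hsv[...,0]<35)&(hsv[...,1]>150)
    k,l,st,ce=cv2.connectedComponentsWithStats(y.astype(np.uint8))
    for i in range(1,k):
        if st[i,4]>8: print(' tab',ce[i],st[i,4],np.nanmedian(X[l==i],0))
    w=m&(X[...,2]>.055)&(X[...,2]<.069)&(hsv[...,1]<60)&(hsv[...,2]>140)
    print(' docktop',w.sum(),cv2.minAreaRect(X[w][:,:2].astype(np.float32)))
    b=m&(X[...,2]>.085)
    k,l,st,ce=cv2.connectedComponentsWithStats(b.astype(np.uint8))
    for i in range(1,k):
        if st[i,4]>8: print(' barrel',ce[i],st[i,4],np.nanmean(X[l==i],0),2*np.sqrt(st[i,4]/np.pi)*np.median(f['depth'][l==i])/f['fx'])
    ims.append(cv2.resize(c[v0:v1,u0:u1],(640,290 if n=='top' else 300),interpolation=cv2.INTER_CUBIC))
cv2.imwrite('pics/crop1.png',np.vstack(ims)[...,::-1])
```

```text
top tray ((0.5915142893791199, 0.23043516278266907), (0.12173549830913544, 0.13868090510368347), 79.78091430664062) [0.59180977 0.22936876 0.00634426]
 tab [362.65656566 211.70707071] 99 [ 0.5360293  -0.10541037  0.03214208]
 tab [381.12 215.1 ] 100 [ 0.52106858 -0.17316755  0.03208533]
 tab [399.44897959 218.45918367] 98 [ 0.507305   -0.24102663  0.03237161]
 docktop 245 ((0.5857100486755371, -0.18801942467689514), (0.21797868609428406, 0.06834956258535385), 78.11524200439453)
 barrel [366.41071429 192.52678571] 112 [ 0.59657157 -0.11750994  0.10377258] 0.043153098666672385
 barrel [385.5 196. ] 32 [ 0.58165972 -0.18603665  0.10330454] 0.023022162979218743
 barrel [404.54411765 199.55882353] 68 [ 0.56631069 -0.25429657  0.10379807] 0.03348757221764355
scene tray ((0.5959413647651672, 0.22848829627037048), (0.11904387921094894, 0.14631129801273346), 78.95374298095703) [0.59599236 0.22858059 0.00674799]
 tab [252.33333333 174.66666667] 30 [ 0.49512586 -0.2360864   0.03367329]
 tab [271.92592593 178.18518519] 27 [ 0.50860194 -0.17046433  0.0326067 ]
 tab [292.         182.17857143] 28 [ 0.52393428 -0.10205412  0.03300695]
 docktop 515 ((0.587792158126831, -0.18812350928783417), (0.2203490436077118, 0.08355943113565445), 78.43505096435547)
 barrel [241.09708738 179.53398058] 103 [ 0.5773385  -0.25557174  0.10090677] 0.03594464095444858
 barrel [262.07407407 183.72222222] 54 [ 0.59164796 -0.1875373   0.100932  ] 0.025830769682399134
 barrel [283.45398773 188.35582822] 163 [ 0.60804048 -0.1190906   0.10172875] 0.04451440860242485
```

View pics/crop1.png

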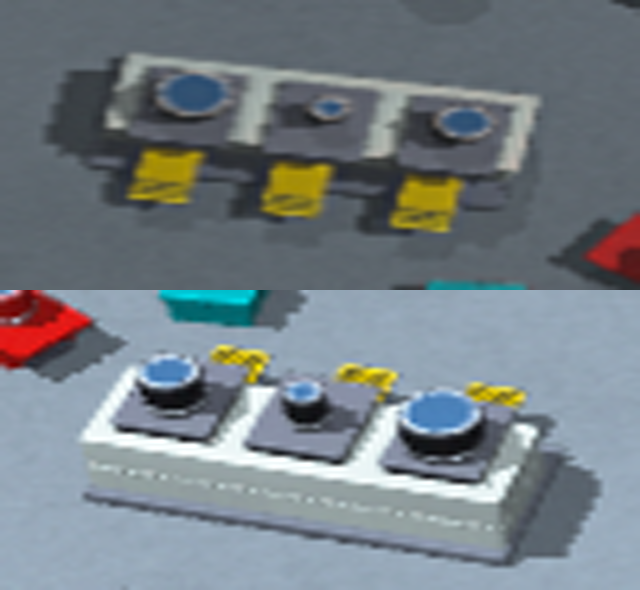

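Candidates in the top view:
- (366,193): barrel about 43 mm, the large one.
- (386,196): about 23 mm, the small one.
- (404.5,199.6): about 33 mm, which fits the medium's 32 mm. It sits in the -y bay (tab2).

The crop confirms this: the right-hand barrel in the top view, left-hand in the scene view, is between the other two in size, grey and black, and in the dock. Dock yaw is about -12.5°.

```bash
cat >> h.py <<'E'
YAW=-12.5
def bay(dx=0,dy=0):
    c,s=np.cos(np.radians(YAW)),np.sin(np.radians(YAW)); b=np.array([.5665,-.2546])
    return b+[c*dx-s*dy,s*dx+c*dy]
def go(pos,yaw=YAW,tilt=0):
    """total shift (in tool axes now) and turn, in move units, to a pose; tilt about tool y"""
    s=status.observe(); A=R.from_rotvec(s['tcp_rot'])
    B=R.from_euler('z',yaw,degrees=True)*R.from_euler('x',180,degrees=True)*R.from_euler('y',tilt,degrees=True)
    print('t',round(s['clock'],2),'pos',s['position'].round(4),'F',s['ft_force'].round(1),'gap',round(s['finger_gap'],4),'grip',s['grip_force'])
    print('shift',(A.inv().apply(np.array(pos)-s['position'])/.04).round(2),'in target axes',(B.inv().apply(np.array(pos)-s['position'])/.04).round(2),'turn',((A.inv()*B).as_rotvec(True)/5).round(2))
E
python3 - <<'E'
from h import *
print(bay(),bay(-78)); go([*bay(-78),.10],tilt=10); go([*bay(-78),.14],tilt=0)
E
```

```text
[ 0.5665 -0.2546] [-75.58458856  16.62768989]
t 0.1 pos [ 0.1959 -0.5933  0.1939] F [-0.4 -0.4  0.6] gap 0.0854 grip 0.0
shift [-1664.12 -1002.6      3.2 ] in target axes [-1913.68   -10.27  -335.05] turn [-0.55  1.95  6.14]
t 0.1 pos [ 0.1959 -0.5933  0.1939] F [-0.4 -0.4  0.6] gap 0.0854 grip 0.0
shift [-1664.12 -1002.61     2.2 ] in target axes [-1.94279e+03 -1.02700e+01  1.35000e+00] turn [-0.01  0.    6.15]
```

```bash
python3 -m crank '[{"translation":[0.8,-0.5,0],"turn":[0,0,0],"jaw":0},{"translation":[0.8,-0.5,0],"turn":[0,0,0],"jaw":0},{"translation":[0.8,-0.5,0],"turn":[0,0,0],"jaw":0},{"translation":[0.8,-0.5,0],"turn":[0,0,0],"jaw":0},{"translation":[0.8,-0.5,0],"turn":[0,0,0],"jaw":0}]'
python3 -m crank '[{"translation":[0.8,-0.5,0],"turn":[0,0,1],"jaw":0},{"translation":[0.8,-0.4,0],"turn":[0,0,1],"jaw":0},{"translation":[0.8,-0.3,0],"turn":[0,0,1],"jaw":0},{"translation":[0.8,-0.3,0],"turn":[0,0,1],"jaw":0},{"translation":[0,0,0],"turn":[0,0,1],"jaw":0}]'
python3 -c "
from h import *
go([*bay(-.078),.12],tilt=10)"
```

```text
clock: 0.52
position: [0.3172, -0.4468, 0.1942]
tcp_rot: [-3.101, -0.498, 0.0]
ft_force: [0.8, -1.3, 0.4]
finger_gap: 0.0256
grip_force: 0.0
clock: 0.93
position: [0.4333, -0.3637, 0.1943]
tcp_rot: [-3.136, 0.186, -0.002]
ft_force: [-1.1, -0.2, -1.2]
finger_gap: -0.0
grip_force: 0.0
t 0.93 pos [ 0.4333 -0.3637  0.1943] F [-1.1 -0.2 -1.2] gap -0.0 grip 0.0
shift [ 1.04 -3.3   1.86] in target axes [ 0.38 -3.38  1.95] turn [-0.1   1.99  1.14]
```

```bash
python3 -m crank '[{"translation":[0.2,-0.7,0],"turn":[0,0,1],"jaw":0},{"translation":[0.2,-0.7,0.1],"turn":[0,0,0.1],"jaw":0},{"translation":[0.2,-0.7,0.5],"turn":[0,1,0],"jaw":0},{"translation":[0.2,-0.7,0.5],"turn":[0,1,0],"jaw":0},{"translation":[0,-0.5,0.5],"turn":[0,0,0],"jaw":0}]'
python3 - <<'E'
from h import *
go([*bay(-.078),.045],tilt=10)
s=status.observe();f=grab_frame('wrist');save(f,'w1.png');X=cloud(f,s)
c=f['color'];hsv=cv2.cvtColor(c,cv2.COLOR_RGB2HSV)
y=(hsv[...,0]>20)&(hsv[...,0]<35)&(hsv[...,1]>150)
k,l,st,ce=cv2.connectedComponentsWithStats(y.astype(np.uint8))
for i in range(1,k):
    if st[i,4]>100:
        P=X[l==i];P=P[np.isfinite(P[:,0])]
        if len(P): print(st[i],ce[i].round(),np.median(P,0).round(4),cv2.minAreaRect(P[:,:2].astype(np.float32)))
for n in('top',):
    f=grab_frame(n);save(f,'t1.png')
E
```

```text
clock: 1.35
position: [0.4901, -0.2413, 0.1308]
tcp_rot: [3.093, -0.332, 0.276]
ft_force: [1.5, -0.4, -0.6]
finger_gap: 0.0003
grip_force: 0.0
t 1.35 pos [ 0.4901 -0.2413  0.1308] F [ 1.5 -0.4 -0.6] gap 0.0003 grip 0.0
shift [-0.39 -0.09  2.11] in target axes [-0.38 -0.09  2.11] turn [-0.01 -0.04  0.05]
[138 163  31  14 223] [152. 168.] [ 0.5562 -0.1105  0.0312] ((0.554050087928772, -0.11150111258029938), (0.0276900976896286, 0.011002142913639545), 79.85372924804688)
[216 164  25   8 146] [227. 167.] [ 0.5423 -0.1769  0.0313] ((0.5414525270462036, -0.1770850569009781), (0.02139725536108017, 0.0061086490750312805), 77.67091369628906)
[296 164  25   6 112] [307. 166.] [ 0.5275 -0.2441  0.0314] ((0.5274057984352112, -0.24528926610946655), (0.020808866247534752, 0.0044543747790157795), 77.0611572265625)
```

View pics/w1.png

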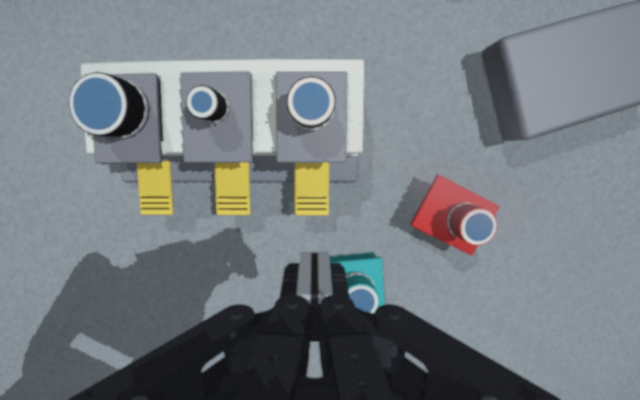

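Wrist view: the tabs are at px (154,188), (233,189) and (312,189), and the medium module is at (311,102) behind the right tab. The turquoise look-alike (360,295) sits below the gripper. I'll refine from this view.

Run:
```python
from h import *
s=status.observe();f=grab_frame('wrist');X=cloud(f,s)
for n,(u0,v0,u1,v1),z in (('tab',(285,165,340,218),(.026,.038)),('bar',(280,70,345,135),(.095,.115)),('barS',(180,80,235,125),(.095,.115)),('turq',(330,250,390,315),(.01,.08))):
    P=X[v0:v1,u0:u1].reshape(-1,3);P=P[(P[:,2]>z[0])&(P[:,2]<z[1])]
    print(n,len(P),P.mean(0).round(4),P[:,2].max().round(3),cv2.minAreaRect(P[:,:2].astype(np.float32)),cv2.minEnclosingCircle(P[:,:2].astype(np.float32)))
```

```text
tab 1712 [ 0.5063 -0.2441  0.0315] 0.034 ((0.5057513117790222, -0.24416188895702362), (0.02971571683883667, 0.04349464550614357), 77.479248046875) ((0.5062788128852844, -0.24412277340888977), 0.02587542124092579)
bar 1980 [ 0.5704 -0.2578  0.1039] 0.107 ((0.5706139802932739, -0.2577332854270935), (0.030395956709980965, 0.031432535499334335), 78.28651428222656) ((0.5706582069396973, -0.2579755485057831), 0.016001008450984955)
barS 1003 [ 0.5847 -0.1908  0.1032] 0.106 ((0.5853441953659058, -0.19000135362148285), (0.021294141188263893, 0.02099784091114998), 2.6375958919525146) ((0.5854322910308838, -0.18968670070171356), 0.011171724647283554)
turq 2027 [ 0.4196 -0.2722  0.0416] 0.062 ((0.40814754366874695, -0.2668568789958954), (0.048127681016922, 0.05538880079984665), 84.72964477539062) ((0.4116479754447937, -0.2663560211658478), 0.03361000120639801)
```

```bash
sed -i 's/\[.5665,-.2546\]/[.569,-.2565]/' h.py; python3 -c "
from h import *
go([*bay(-.072),.040],tilt=10)"
```

```text
t 1.5 pos [ 0.4906 -0.2425  0.1305] F [-0.1 -0.9  0.4] gap 0.0 grip 0.0
shift [-0.2  -0.08  2.26] in target axes [-0.21 -0.08  2.26] turn [-0.02  0.03  0.07]
```

```bash
python3 -m crank '[{"translation":[-0.2,-0.1,0.6],"turn":[0,0,0],"jaw":0},{"translation":[0,0,0.6],"turn":[0,0,0],"jaw":0},{"translation":[0,0,0.6],"turn":[0,0,0],"jaw":0},{"translation":[0,0,0.4],"turn":[0,0,0],"jaw":0},{"translation":[0,0,0],"turn":[0,0,0],"jaw":0}]'
python3 -c "
from h import *
go([*bay(-.072),.020],tilt=10)"
```

```text
clock: 1.92
position: [0.4987, -0.2422, 0.0414]
tcp_rot: [3.095, -0.333, 0.267]
ft_force: [-1.2, 0.1, -1.0]
finger_gap: 0.0
grip_force: 0.0
t 1.92 pos [ 0.4987 -0.2422  0.0414] F [-1.2  0.1 -1. ] gap 0.0 grip 0.0
shift [-0.1  -0.03  0.53] in target axes [-0.1  -0.03  0.52] turn [-0.02  0.03  0.04]
```

```bash
python3 -m crank '[{"translation":[-0.04,0,0.15],"turn":[0,0,0],"jaw":0},{"translation":[-0.03,0,0.15],"turn":[0,0,0],"jaw":0},{"translation":[-0.03,0,0.15],"turn":[0,0,0],"jaw":0},{"translation":[-0.01,0,0.06],"turn":[0,0,0],"jaw":0},{"translation":[0,0,0],"turn":[0,0,0],"jaw":0}]'
python3 - <<'E'
from h import *
go([*bay(-.072),.020],tilt=10)
s=status.observe();X=cloud(grab_frame('top'))
P=X[192:207,398:411];print(np.nanmax(P[...,2]))
E
```

```text
clock: 2.33
position: [0.4981, -0.2413, 0.0225]
tcp_rot: [3.094, -0.332, 0.271]
ft_force: [-0.1, 0.4, 0.2]
finger_gap: 0.0002
grip_force: 0.0
t 2.33 pos [ 0.4981 -0.2413  0.0225] F [-0.1  0.4  0.2] gap 0.0002 grip 0.0
shift [ 0.   -0.01  0.06] in target axes [ 0.   -0.01  0.06] turn [-0.01  0.    0.05]
0.34801571370680984
```

Run:
```python
from h import *
s=status.observe();print(s['ft_force'],s['position']);f=grab_frame('wrist');save(f,'w2.png')
X=cloud(f,s);np.savez('pics/w2.npz',X=X,c=f['color'])
```

```text
[-0.01026131  1.09892155  0.23464363] [ 0.49820111 -0.24131995  0.02271751]
```

View pics/w2.png

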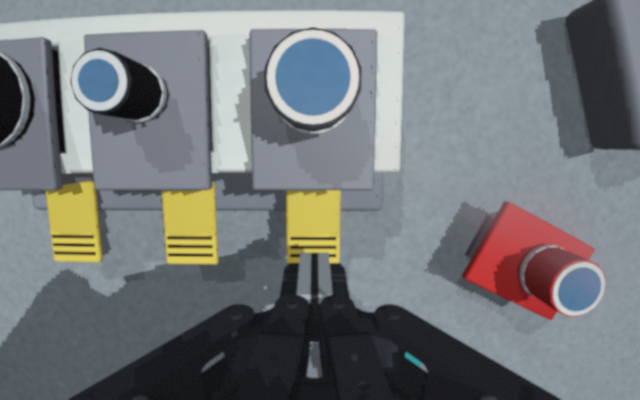

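The view shows the fingertips at (313,255), overlapping only the last few mm of the tab (tip at row 262). There is no force yet. Next, a depth check.

Run:
```python
from h import *
d=np.load('pics/w2.npz');X=d['X']
for n,u in(('tab1',(172,180)),('tab2L',(288,294)),('tab2R',(333,339)),('mid',(308,318))):
    for v in(200,220,235,248,253,257,260,264,270,280): print(n,v,np.nanmedian(X[v-1:v+2,u[0]:u[1]].reshape(-1,3),0).round(4))
print('barrel',np.nanmedian(X[60:90,300:325].reshape(-1,3),0))
```

```text
tab1 200 [ 0.5377 -0.1719  0.0312]
tab1 220 [ 0.5268 -0.1689  0.0312]
tab1 235 [ 0.5183 -0.1665  0.0316]
tab1 248 [ 0.5109 -0.1646  0.0313]
tab1 253 [ 0.5083 -0.1638  0.0319]
tab1 257 [ 0.5059 -0.163   0.0315]
tab1 260 [ 0.5041 -0.1624  0.0312]
tab1 264 [ 4.935e-01 -1.471e-01 -1.000e-04]
tab1 270 [ 0.4896 -0.1446 -0.0008]
tab1 280 [ 0.4827 -0.1425 -0.0007]
tab2L 200 [ 0.5241 -0.235   0.0312]
tab2L 220 [ 0.5132 -0.2325  0.0316]
tab2L 235 [ 0.5048 -0.2305  0.0313]
tab2L 248 [ 0.4974 -0.2288  0.0313]
tab2L 253 [ 0.4945 -0.2282  0.0314]
tab2L 257 [ 0.4924 -0.2277  0.0315]
tab2L 260 [ 0.4905 -0.2273  0.0311]
tab2L 264 [ 0.4997 -0.2319  0.0666]
tab2L 270 [ 0.4993 -0.2323  0.0731]
tab2L 280 [ 0.4977 -0.2323  0.0803]
tab2R 200 [ 0.5188 -0.2592  0.0314]
tab2R 220 [ 0.5079 -0.2569  0.0314]
tab2R 235 [ 0.4995 -0.2552  0.0314]
tab2R 248 [ 0.4924 -0.2537  0.032 ]
tab2R 253 [ 0.4892 -0.2532  0.0311]
tab2R 257 [ 0.487  -0.2528  0.0314]
tab2R 260 [ 0.4852 -0.2523  0.0315]
tab2R 264 [ 0.4956 -0.2521  0.0672]
tab2R 270 [ 0.4952 -0.2516  0.0728]
tab2R 280 [ 0.4937 -0.2508  0.0808]
mid 200 [ 0.5216 -0.2468  0.0313]
mid 220 [ 0.5106 -0.2444  0.0313]
mid 235 [ 0.5022 -0.2426  0.0315]
mid 248 [ 0.495  -0.2411  0.0321]
mid 253 [ 0.5018 -0.242   0.0647]
mid 257 [ 0.5016 -0.2424  0.0683]
mid 260 [ 0.5012 -0.2426  0.0713]
mid 264 [ 0.5005 -0.2424  0.0747]
mid 270 [ 0.4998 -0.2422  0.0801]
mid 280 [ 0.4987 -0.242   0.0879]
barrel [ 0.5713419  -0.25766533  0.10419842]
```

```bash
python3 - <<'E'
from h import *
s=status.observe();f=grab_frame('wrist')
T=np.array(f['T_tool_cam']);print(T.round(3))
C=np.linalg.inv(T)
def pr(p):
    q=C@[*p,1];a,b=q[0]/-q[2],-q[1]/-q[2];k=1+f['k1']*(a*a+b*b);return round(f['fx']*a*k+f['cx']),round(f['fy']*b*k+f['cy']),round(-q[2],3)
for p in([0,0,0],[.011,0,0],[.011,0,-.019],[.011,0,-.042],[.0,0,-.042],[.011,0,-.06]):print(p,pr(p))
print(f['depth'][250:300:5,313].round(3), f['depth'][248,313])
w=np.linalg.inv(w2c(f,s));print('cam',w[:3,3])
E
python3 - <<'E'
import cv2
from h import *
s=status.observe();f=grab_frame('scene');X=cloud(f);np.savez('pics/s2.npz',X=X,**f)
save(f,'s2f.png');cv2.imwrite('pics/s2.png',cv2.resize(cv2.imread('pics/s2f.png')[110:230,190:350],(800,600),interpolation=cv2.INTER_CUBIC))
E
```

```text
[[ 0.001  0.947  0.322  0.084]
 [ 1.    -0.001 -0.001  0.001]
 [-0.001  0.322 -0.947 -0.179]
 [ 0.     0.     0.     1.   ]]
[0, 0, 0] (312, 238, np.float64(0.196))
[0.011, 0, 0] (312, 221, np.float64(0.193))
[0.011, 0, -0.019] (312, 235, np.float64(0.175))
[0.011, 0, -0.042] (311, 255, np.float64(0.153))
[0.0, 0, -0.042] (311, 276, np.float64(0.156))
[0.011, 0, -0.06] (311, 276, np.float64(0.136))
[0.188 0.152 0.147 0.143 0.14  0.135 0.132 0.129 0.125 0.123] 0.18673848
cam [ 0.54826007 -0.25322776  0.21345884]
```

View pics/s2.png

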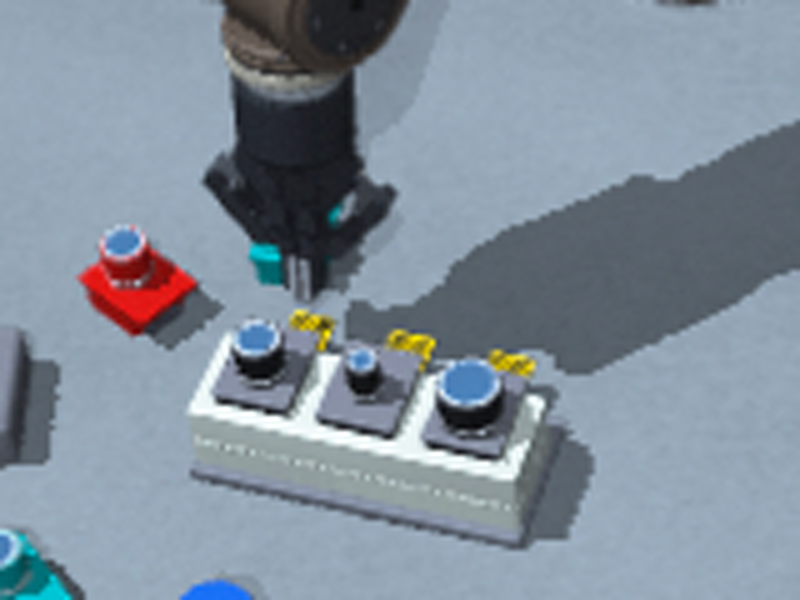

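The fingertips at crop (302,295) clearly hover above the tab at (312,325). The physical tips must be about 40 mm behind the reported TCP, so I'll check that with the scene depth.

Run:
```python
from h import *
d=np.load('pics/s2.npz');X=d['X']
for v in range(150,176,2): print(v,[X[v,u].round(3).tolist() for u in(249,250,251)])
```

```text
150 [[0.493, -0.237, 0.147], [0.493, -0.234, 0.147], [0.498, -0.229, 0.153]]
152 [[0.489, -0.239, 0.134], [0.497, -0.233, 0.143], [0.501, -0.229, 0.147]]
154 [[0.477, -0.243, 0.112], [0.5, -0.234, 0.137], [0.5, -0.231, 0.137]]
156 [[0.489, -0.241, 0.116], [0.497, -0.235, 0.125], [nan, nan, nan]]
158 [[0.491, -0.241, 0.108], [0.497, -0.237, 0.115], [0.493, -0.234, 0.111]]
160 [[0.497, -0.241, 0.105], [0.496, -0.238, 0.104], [0.502, -0.233, 0.112]]
162 [[0.497, -0.242, 0.096], [0.493, -0.24, 0.092], [0.503, -0.234, 0.102]]
164 [[0.494, -0.244, 0.082], [0.494, -0.24, 0.083], [0.504, -0.235, 0.094]]
166 [[0.498, -0.244, 0.077], [0.499, -0.24, 0.079], [0.503, -0.236, 0.083]]
168 [[0.503, -0.244, 0.073], [0.503, -0.24, 0.073], [0.5, -0.238, 0.07]]
170 [[0.451, -0.259, 0.004], [0.448, -0.256, 0.002], [0.503, -0.238, 0.064]]
172 [[nan, nan, nan], [0.484, -0.248, 0.032], [0.459, -0.251, 0.003]]
174 [[0.496, -0.249, 0.035], [0.496, -0.245, 0.036], [0.495, -0.242, 0.034]]
```

Confirmed: the real tips end at z≈0.062 while the TCP reads 0.0225. The reported TCP is therefore about 40 mm ahead of the real tips along tool z. I'll add that offset to the helper and continue the press under force feedback.

```bash
sed -i "s/    s=status.observe(); A=R/    OFF=.04; s=status.observe(); A=R/; s/    print('t',round/    pos=np.array(pos)+B.apply([0,0,OFF]); print('tip',(s['position']-A.apply([0,0,OFF])).round(4)); print('t',round/" h.py; python3 -c "
from h import *
go([*bay(-.073),.035],tilt=10)"
```

```text
tip [ 0.4916 -0.2399  0.0623]
t 2.53 pos [ 0.4984 -0.2413  0.023 ] F [ 0.9  0.7 -0. ] gap 0.0003 grip 0.0
shift [ 0.03 -0.01  0.7 ] in target axes [ 0.03 -0.01  0.7 ] turn [-0.01 -0.01  0.05]
```

```bash
python3 -m crank '[{"translation":[0.03,0,0.25],"turn":[0,0,0],"jaw":0},{"translation":[0,0,0.25],"turn":[0,0,0],"jaw":0},{"translation":[0,0,0.2],"turn":[0,0,0],"jaw":0},{"translation":[0,0,0],"turn":[0,0,0],"jaw":0},{"translation":[0,0,0],"turn":[0,0,0],"jaw":0}]'
python3 -m crank '[{"translation":[-0.02,0,0.1],"turn":[0,0,0],"jaw":0},{"translation":[-0.02,0,0.1],"turn":[0,0,0],"jaw":0},{"translation":[-0.01,0,0.05],"turn":[0,0,0],"jaw":0},{"translation":[0,0,0],"turn":[0,0,0],"jaw":0},{"translation":[0,0,0],"turn":[0,0,0],"jaw":0}]'
python3 -c "
from h import *
go([*bay(-.073),.019],tilt=10)"
```

```text
clock: 2.95
position: [0.5039, -0.2424, -0.0056]
tcp_rot: [3.094, -0.332, 0.269]
ft_force: [-0.5, 0.4, 0.5]
finger_gap: 0.0
grip_force: 0.5
clock: 3.37
position: [0.5041, -0.2426, -0.0149]
tcp_rot: [3.093, -0.331, 0.271]
ft_force: [0.9, 0.0, 3.5]
finger_gap: 0.0
grip_force: 1.6
tip [ 0.4973 -0.2412  0.0245]
t 3.37 pos [ 0.5041 -0.2426 -0.0149] F [0.9 0.  3.5] gap 0.0 grip 1.6158712632022798
shift [-0.02 -0.01  0.14] in target axes [-0.02 -0.01  0.14] turn [-0.01 -0.01  0.05]
```

```bash
python3 -m crank '[{"translation":[-0.01,0,0.08],"turn":[0,0,0],"jaw":0},{"translation":[-0.01,0,0.06],"turn":[0,0,0],"jaw":0},{"translation":[0,0,0],"turn":[0,0,0],"jaw":0},{"translation":[0,0,0],"turn":[0,0,0],"jaw":0},{"translation":[0,0,0],"turn":[0,0,0],"jaw":0}]'
cat > z.py <<'E'
from h import *
go([*bay(-.073),.017],tilt=10)
s=status.observe();f=grab_frame('wrist');X=cloud(f,s)
P=X[20:130,230:400].reshape(-1,3);P=P[np.linalg.norm(P[:,:2]-bay(),axis=1)<.012]
print('barrel top',len(P),np.median(P,0))
E
python3 z.py
```

```text
clock: 3.78
position: [0.5046, -0.2429, -0.0199]
tcp_rot: [3.092, -0.331, 0.273]
ft_force: [0.3, 0.8, 12.9]
finger_gap: -0.0
grip_force: 6.5
tip [ 0.4977 -0.2414  0.0195]
t 3.78 pos [ 0.5046 -0.2429 -0.0199] F [ 0.3  0.8 12.9] gap -0.0 grip 6.5220763720571995
shift [-0.02 -0.02  0.06] in target axes [-0.02 -0.02  0.06] turn [ 0.   -0.02  0.05]
barrel top 11851 [ 0.56561749 -0.25564737  0.1172569 ]
```

It popped: the barrel top went from 0.104 to 0.117 m. Retreating along the tool axis.

```bash
python3 -m crank '[{"translation":[0,0,-0.3],"turn":[0,0,0],"jaw":0},{"translation":[0,0,-0.8],"turn":[0,0,0],"jaw":0},{"translation":[0,0,-0.9],"turn":[0,0,0],"jaw":0},{"translation":[0,0,-0.9],"turn":[0,0,0],"jaw":0},{"translation":[0,0,-0.9],"turn":[0,-1,0],"jaw":0.6}]'
python3 -m crank '[{"translation":[0,0,0],"turn":[0,-1,0],"jaw":0.6},{"translation":[0,0,0],"turn":[0,0,0],"jaw":0.6},{"translation":[0,0,0],"turn":[0,0,0],"jaw":0.6},{"translation":[0,0,0],"turn":[0,0,0],"jaw":0.6},{"translation":[0,0,0],"turn":[0,0,0],"jaw":0.6}]'
python3 - <<'E'
from h import *
s=status.observe();f=grab_frame('wrist');save(f,'w3.png');X=cloud(f,s)
P=X.reshape(-1,3);ok=np.isfinite(P[:,0]);
b=bay()
m=ok&(P[:,2]>.112)&(P[:,2]<.122)&(np.linalg.norm(P[:,:2]-b,axis=1)<.03);Q=P[m]
print('barrel',len(Q),np.median(Q,0),cv2.minEnclosingCircle(Q[:,:2].astype(np.float32)))
m=ok&(P[:,2]>.082)&(P[:,2]<.092)&(np.linalg.norm(P[:,:2]-b,axis=1)<.05);Q=P[m]
print('flange',len(Q),np.median(Q[:,2]),cv2.minAreaRect(Q[:,:2].astype(np.float32)))
go([*b,.150])
E
```

```text
clock: 4.25
position: [0.4756, -0.2356, 0.1281]
tcp_rot: [3.113, -0.335, 0.14]
ft_force: [1.2, -0.7, -0.4]
finger_gap: 0.0109
grip_force: 0.0
clock: 4.67
position: [0.4778, -0.2363, 0.1257]
tcp_rot: [-3.122, 0.334, -0.007]
ft_force: [-0.6, -0.4, -0.2]
finger_gap: 0.0513
grip_force: 0.0
barrel 2849 [ 0.5709928  -0.25787133  0.1172151 ] ((0.5708729028701782, -0.25761884450912476), 0.015857234597206116)
flange 6332 0.08627275151382906 ((0.5641272664070129, -0.25635674595832825), (0.052515141665935516, 0.0662015974521637), 77.74117279052734)
tip [ 0.4778 -0.2365  0.1659]
t 4.72 pos [ 0.4779 -0.2364  0.1259] F [-0.7 -0.  -0.2] gap 0.0512 grip 0.0
shift [2.33 0.01 0.41] in target axes [ 2.33 -0.    0.4 ] turn [-0.02 -0.05  0.06]
```

View pics/w3.png

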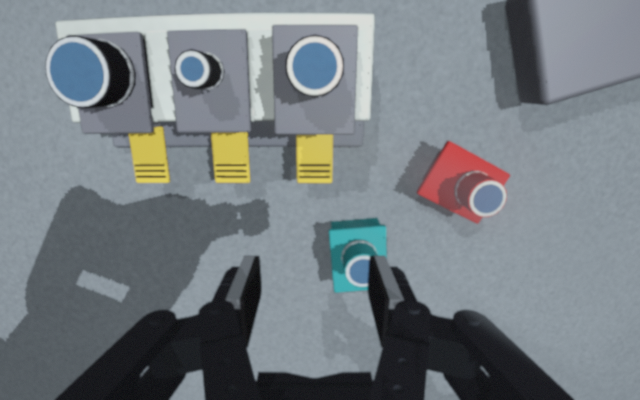

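Wrist view: the medium module has popped up at (315,66) with its barrel centre at (0.571,-0.2577). The other two are still latched at (192,68) and (80,70). Moving above it.

```bash
sed -i 's/\[.569,-.2565\]/[.5705,-.2575]/' h.py; python3 -m crank '[{"translation":[0.7,0,0],"turn":[0,0,0.05],"jaw":0.6},{"translation":[0.8,0,0],"turn":[0,0,0],"jaw":0.6},{"translation":[0.87,0,0.2],"turn":[0,0,0],"jaw":0.6},{"translation":[0,0,0.2],"turn":[0,0,0],"jaw":0.6},{"translation":[0,0,0],"turn":[0,0,0],"jaw":0.6}]'
python3 -c "
from h import *
go([*bay(0),.091])"
```

```text
clock: 5.13
position: [0.5711, -0.2567, 0.1086]
tcp_rot: [-3.121, 0.34, -0.004]
ft_force: [-0.2, 0.6, -1.1]
finger_gap: 0.0511
grip_force: 0.0
tip [ 0.571  -0.2568  0.1486]
t 5.13 pos [ 0.5711 -0.2567  0.1086] F [-0.2  0.6 -1.1] gap 0.0511 grip 0.0
shift [-0.01  0.03  1.44] in target axes [-0.01  0.02  1.44] turn [-0.02 -0.03  0.01]
```

```bash
python3 -m crank '[{"translation":[0,0.02,0.4],"turn":[0,0,0],"jaw":0.6},{"translation":[0,0,0.4],"turn":[0,0,0],"jaw":0.6},{"translation":[0,0,0.3],"turn":[0,0,0],"jaw":0.6},{"translation":[0,0,0.3],"turn":[0,0,0],"jaw":0.6},{"translation":[0,0,0],"turn":[0,0,0],"jaw":0.6}]'
python3 - <<'E'
from h import *
go([*bay(0),.091])
s=status.observe();f=grab_frame('wrist');save(f,'w4.png');X=cloud(f,s);np.savez('pics/w4.npz',X=X)
E
```

```text
clock: 5.55
position: [0.5701, -0.2574, 0.0531]
tcp_rot: [-3.121, 0.341, -0.003]
ft_force: [0.4, -0.1, -0.4]
finger_gap: 0.0513
grip_force: 0.0
tip [ 0.5701 -0.2575  0.0931]
t 5.55 pos [ 0.5701 -0.2574  0.0531] F [ 0.4 -0.1 -0.4] gap 0.0513 grip 0.0
shift [ 0.01 -0.    0.05] in target axes [ 0.01 -0.    0.05] turn [-0.02 -0.02  0.01]
```

View pics/w4.png

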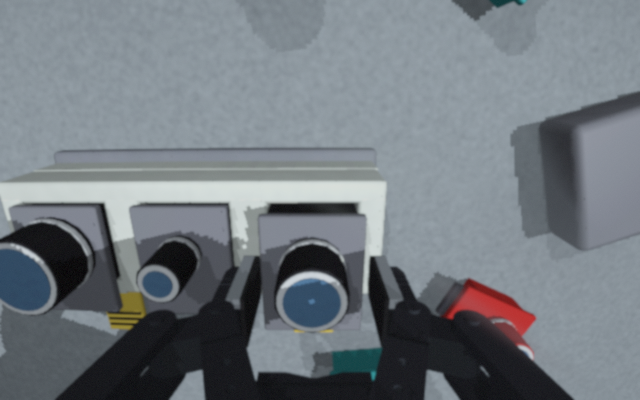

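The barrel (312,290) lies centred between the pads (245 and 378), with the tips beside it and clear of the neighbours. Closing.

```bash
for i in 1; do python3 -m crank '[{"translation":[0,0,0],"turn":[0,0,0],"jaw":0.25},{"translation":[0,0,0],"turn":[0,0,0],"jaw":0.25},{"translation":[0,0,0],"turn":[0,0,0],"jaw":0.25},{"translation":[0,0,0],"turn":[0,0,0],"jaw":0.25},{"translation":[0,0,0],"turn":[0,0,0],"jaw":0.25}]' 40; done
```

```text
clock: 6.02
position: [0.5718, -0.2582, 0.0559]
tcp_rot: [3.123, -0.341, 0.01]
ft_force: [-1.0, -0.2, 2.1]
finger_gap: 0.0309
grip_force: 39.5
```

```bash
python3 -m crank '[{"translation":[0,0,-0.15],"turn":[0,0,0],"jaw":0.25},{"translation":[0,0,-0.3],"turn":[0,0,0],"jaw":0.25},{"translation":[0,0,-0.4],"turn":[0,0,0],"jaw":0.25},{"translation":[0,0,-0.4],"turn":[0,0,0],"jaw":0.25},{"translation":[0,0,-0.4],"turn":[0,0,0],"jaw":0.25}]'
python3 -m crank '[{"translation":[0,0,-0.4],"turn":[0,0,0],"jaw":0.25},{"translation":[0,0,-0.4],"turn":[0,0,0],"jaw":0.25},{"translation":[0,0,-0.2],"turn":[0,0,0],"jaw":0.25},{"translation":[0,0,0],"turn":[0,0,0],"jaw":0.25},{"translation":[0,0,0],"turn":[0,0,0],"jaw":0.25}]'
python3 - <<'E'
from h import *
s=status.observe();f=grab_frame('wrist');save(f,'w5.png');X=cloud(f,s)
T=R.from_rotvec(s['tcp_rot']).inv().apply((X-s['position']).reshape(-1,3)).reshape(X.shape)
np.savez('pics/w5.npz',X=X,T=T)
P=T.reshape(-1,3);Q=P[np.isfinite(P[:,0])&(np.abs(P[:,1])<.012)&(np.abs(P[:,0])<.05)&(P[:,2]<0.03)]
h,e=np.histogram(Q[:,2],40);print([(round(a,3),int(b)) for a,b in zip(e,h) if b>150])
go([.594,.229,.2])
f=grab_frame('scene');X=cloud(f);save(f,'s5.png')
E
```

```text
clock: 6.43
position: [0.5712, -0.2579, 0.1229]
tcp_rot: [-3.123, 0.341, -0.008]
ft_force: [0.5, 0.6, -2.6]
finger_gap: 0.0306
grip_force: 39.9
clock: 6.85
position: [0.5709, -0.2579, 0.1615]
tcp_rot: [3.123, -0.341, 0.009]
ft_force: [-0.3, -0.4, -2.1]
finger_gap: 0.0301
grip_force: 39.9
[(np.float64(-0.125), 157), (np.float64(-0.121), 229), (np.float64(-0.118), 972), (np.float64(-0.115), 694), (np.float64(-0.112), 647), (np.float64(-0.063), 3031), (np.float64(-0.059), 302), (np.float64(-0.056), 197), (np.float64(-0.053), 174), (np.float64(-0.05), 174), (np.float64(-0.047), 164), (np.float64(-0.044), 151), (np.float64(-0.041), 152), (np.float64(-0.038), 191), (np.float64(-0.031), 1252)]
tip [ 0.5705 -0.2578  0.2008]
t 6.9 pos [ 0.5707 -0.2578  0.1608] F [-0.2 -0.6 -2.8] gap 0.0304 grip 39.904375076293945
shift [ -2.06 -12.01   0.02] in target axes [ -2.07 -12.01   0.02] turn [-0.01 -0.05  0.01]
```

View pics/w5.png

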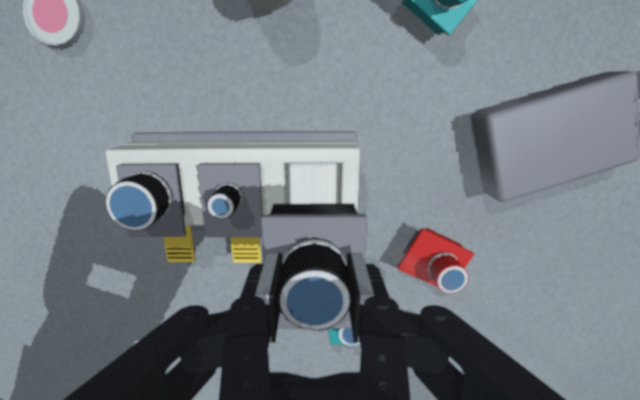

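The module is held upright, with the dock bay empty at (312,185) and the other two unmoved. Its underside is level with the reported TCP. Carrying it to the tray.

```bash
python3 -m crank '[{"translation":[-0.1,-0.4,0],"turn":[0,0,0],"jaw":0.25},{"translation":[-0.15,-0.8,0],"turn":[0,0,0],"jaw":0.25},{"translation":[-0.15,-0.9,0],"turn":[0,0,0],"jaw":0.25},{"translation":[-0.15,-0.9,0],"turn":[0,0,0],"jaw":0.25},{"translation":[-0.15,-0.9,0],"turn":[0,0,0],"jaw":0.25}]'
python3 -m crank '[{"translation":[-0.15,-0.9,0],"turn":[0,0,0],"jaw":0.25},{"translation":[-0.15,-0.9,0],"turn":[0,0,0],"jaw":0.25},{"translation":[-0.15,-0.9,0],"turn":[0,0,0],"jaw":0.25},{"translation":[-0.15,-0.9,0],"turn":[0,0,0],"jaw":0.25},{"translation":[-0.15,-0.9,0],"turn":[0,0,0],"jaw":0.25}]'
python3 -m crank '[{"translation":[-0.15,-0.9,0],"turn":[0,0,0],"jaw":0.25},{"translation":[-0.15,-0.9,0],"turn":[0,0,0],"jaw":0.25},{"translation":[-0.15,-0.9,0],"turn":[0,0,0],"jaw":0.25},{"translation":[-0.1,-0.6,0],"turn":[0,0,0],"jaw":0.25},{"translation":[-0.05,-0.3,0],"turn":[0,0,0],"jaw":0.25}]'
cat > t.py <<'E'
from h import *
go([.594,.229,.045])
s=status.observe();f=grab_frame('wrist');save(f,'w6.png');X=cloud(f,s)
P=X.reshape(-1,3);hsv=cv2.cvtColor(f['color'],cv2.COLOR_RGB2HSV).reshape(-1,3)
g=(hsv[:,0]>50)&(hsv[:,0]<75)&(hsv[:,1]>150)&(P[:,2]<.02);Q=P[g]
print('tray',cv2.minAreaRect(Q[:,:2].astype(np.float32)),np.percentile(Q[:,2],[5,50,95]))
T=R.from_rotvec(s['tcp_rot']).inv().apply(P-s['position'])
q=T[(np.abs(T[:,1])<.011)&(T[:,0]>-.012)&(T[:,0]<.012)&(T[:,2]<-.05)&(T[:,2]>-.07)];print('barrel top',len(q),np.median(q,0))
q=T[(np.abs(T[:,1])<.02)&(T[:,0]>.018)&(T[:,0]<.026)&(T[:,2]<-.02)&(T[:,2]>-.04)];print('flange',len(q),np.median(q,0))
E
python3 t.py
```

```text
clock: 7.37
position: [0.5767, -0.0975, 0.1604]
tcp_rot: [-3.122, 0.342, -0.006]
ft_force: [0.8, 0.4, -2.4]
finger_gap: 0.0307
grip_force: 40.0
clock: 7.78
position: [0.586, 0.085, 0.1605]
tcp_rot: [-3.123, 0.341, -0.006]
ft_force: [-0.6, -0.2, -3.0]
finger_gap: 0.0308
grip_force: 40.0
clock: 8.2
position: [0.5934, 0.2319, 0.1602]
tcp_rot: [-3.123, 0.337, -0.006]
ft_force: [0.3, 0.1, -3.0]
finger_gap: 0.0304
grip_force: 40.0
tip [0.5933 0.2319 0.2002]
t 8.2 pos [0.5934 0.2319 0.1602] F [ 0.3  0.1 -3. ] gap 0.0304 grip 40.035311579704285
shift [0.02 0.07 3.88] in target axes [0.03 0.07 3.88] turn [-0.01 -0.04  0.04]
tray ((0.5687275528907776, 0.23255674540996552), (0.11607221513986588, 0.03596369922161102), 74.31429290771484) [0.00395583 0.01152117 0.0138292 ]
barrel top 2620 [ 1.26223730e-03 -5.53528792e-05 -6.07603125e-02]
flange 1379 [ 0.02239501  0.00073144 -0.02946695]
```

```bash
python3 -m crank '[{"translation":[0,0.07,0.4],"turn":[0,0,0],"jaw":0.25},{"translation":[0,0,0.8],"turn":[0,0,0],"jaw":0.25},{"translation":[0,0,0.8],"turn":[0,0,0],"jaw":0.25},{"translation":[0,0,0.7],"turn":[0,0,0],"jaw":0.25},{"translation":[0,0,0.4],"turn":[0,0,0],"jaw":0.25}]'
python3 -m crank '[{"translation":[0,0,0.3],"turn":[0,0,0],"jaw":0.25},{"translation":[0,0,0.2],"turn":[0,0,0],"jaw":0.25},{"translation":[0,0,0.1],"turn":[0,0,0],"jaw":0.25},{"translation":[0,0,0],"turn":[0,0,0],"jaw":0.25},{"translation":[0,0,0],"turn":[0,0,0],"jaw":0.25}]'
python3 t.py
```

```text
clock: 8.67
position: [0.5928, 0.2243, 0.0337]
tcp_rot: [3.121, -0.342, 0.002]
ft_force: [-0.1, -0.6, -2.9]
finger_gap: 0.0305
grip_force: 40.1
clock: 9.08
position: [0.5952, 0.2256, 0.0141]
tcp_rot: [-3.122, 0.341, -0.01]
ft_force: [-0.5, 0.4, -2.4]
finger_gap: 0.0304
grip_force: 40.1
tip [0.5949 0.2256 0.0541]
t 9.08 pos [0.5952 0.2256 0.0141] F [-0.5  0.4 -2.4] gap 0.0304 grip 40.11261820793152
shift [-0.05 -0.08  0.23] in target axes [-0.05 -0.08  0.23] turn [-0.01 -0.07  0.01]
tray ((0.602043867111206, 0.22686713933944702), (0.11463212966918945, 0.1141640916466713), 78.80809020996094) [0.0034549  0.00458763 0.01302155]
barrel top 2619 [ 1.23205020e-03 -5.37746293e-05 -6.07420563e-02]
flange 1378 [ 0.02230136  0.00025679 -0.02954876]
```

Now lowering the last 9 mm in small steps, watching the force.

```bash
python3 -m crank '[{"translation":[0,0,0.07],"turn":[0,0,0],"jaw":0.25},{"translation":[0,0,0.07],"turn":[0,0,0],"jaw":0.25},{"translation":[0,0,0.04],"turn":[0,0,0],"jaw":0.25},{"translation":[0,0,0],"turn":[0,0,0],"jaw":0.25},{"translation":[0,0,0],"turn":[0,0,0],"jaw":0.25}]'
python3 -m crank '[{"translation":[0,0,0.02],"turn":[0,0,0],"jaw":0.25},{"translation":[0,0,0.02],"turn":[0,0,0],"jaw":0.25},{"translation":[0,0,0],"turn":[0,0,0],"jaw":0.25},{"translation":[0,0,0],"turn":[0,0,0],"jaw":0.25},{"translation":[0,0,0],"turn":[0,0,0],"jaw":0.25}]'
```

```text
clock: 9.55
position: [0.5947, 0.2256, 0.006]
tcp_rot: [-3.123, 0.341, -0.008]
ft_force: [-0.5, 0.7, -2.4]
finger_gap: 0.0308
grip_force: 40.1
clock: 9.97
position: [0.5949, 0.2257, 0.0047]
tcp_rot: [-3.123, 0.341, -0.009]
ft_force: [-1.0, 0.4, 1.3]
finger_gap: 0.0304
grip_force: 40.4
```

The floor carries it now (force went from -2.4 to +1.3 N). Releasing and withdrawing.

```bash
python3 -m crank '[{"translation":[0,0,0.01],"turn":[0,0,0],"jaw":0.35},{"translation":[0,0,0],"turn":[0,0,0],"jaw":0.45},{"translation":[0,0,0],"turn":[0,0,0],"jaw":0.6},{"translation":[0,0,0],"turn":[0,0,0],"jaw":0.6},{"translation":[0,0,0],"turn":[0,0,0],"jaw":0.6}]'
python3 -m crank '[{"translation":[0,0,-0.2],"turn":[0,0,0],"jaw":0.6},{"translation":[0,0,-0.5],"turn":[0,0,0],"jaw":0.6},{"translation":[0,0,-0.9],"turn":[0,0,0],"jaw":0.6},{"translation":[0,0,-0.9],"turn":[0,0,0],"jaw":0.6},{"translation":[0,0,-0.9],"turn":[0,0,0],"jaw":0.6}]'
python3 - <<'E'
from h import *
s=status.observe();f=grab_frame('wrist');save(f,'w7.png');X=cloud(f,s).reshape(-1,3)
c=np.array([.595,.226]);d=np.linalg.norm(X[:,:2]-c,axis=1)
for n,a,b in(('barrel',.055,.08),('flange',.03,.042)):
    Q=X[(d<.045)&(X[:,2]>a)&(X[:,2]<b)];r=cv2.minAreaRect(Q[:,:2].astype(np.float32))
    A=np.c_[Q[:,:2]-c,np.ones(len(Q))];print(n,len(Q),np.median(Q,0),r,np.linalg.lstsq(A,Q[:,2],rcond=None)[0])
f=grab_frame('top');save(f,'t7.png');X=cloud(f)
a=cv2.imread('pics/w7.png');b=cv2.imread('pics/t7.png')[120:280,200:520]
cv2.imwrite('pics/f7.png',np.hstack([cv2.resize(a,(400,250)),cv2.resize(b,(400,250))]))
E
```

```text
clock: 10.38
position: [0.5947, 0.2256, 0.0039]
tcp_rot: [-3.123, 0.341, -0.008]
ft_force: [0.8, 0.8, -0.2]
finger_gap: 0.0512
grip_force: 0.0
clock: 10.8
position: [0.5937, 0.2256, 0.142]
tcp_rot: [3.123, -0.341, 0.008]
ft_force: [0.5, 0.1, -0.9]
finger_gap: 0.0512
grip_force: 0.0
barrel 1211 [0.59531738 0.22433818 0.06510821] ((0.5939619541168213, 0.2247808873653412), (0.030557403340935707, 0.03128304332494736), 76.25331115722656) [-0.07670355  0.01488691  0.06472687]
flange 2693 [0.59260482 0.22565925 0.03429415] ((0.586857795715332, 0.22615903615951538), (0.05208178982138634, 0.06628623604774475), 77.71598052978516) [ 0.0007901 -0.0013089  0.034379 ]
```

View pics/f7.png

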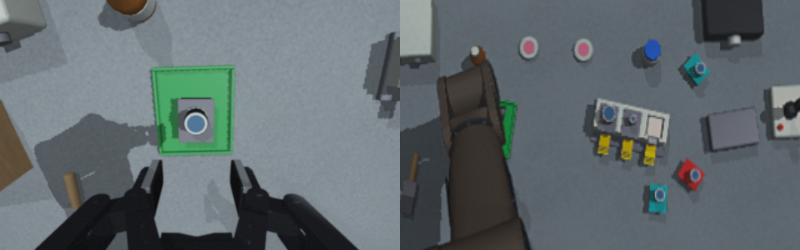

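The module stands flat inside the tray (left panel, 195,120): flange level at z≈0.0345 m against 0.035 expected, and barrel top at 0.065 m. The right panel shows the large and small modules still in the dock and the bystanders in place. Handing in.

```bash
python3 -c "
from station import close_job
print(close_job())"
```

```text
the job is handed in; nothing more can be done
None
```

I handed the job in at about 11 s of the 48 s: the medium module popped up by itself, was lifted out and now stands upright and flat in the green tray, with the other two still in the dock and nothing else seen to have moved.

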